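# Dispense one insert disc and push it onto the blue pad

### The arm

A 6-joint arm with a two-finger parallel gripper is mounted at the origin on a cart in front of the work surface, level with it; the furniture and walls round the work are solid. World frame = base frame: x ahead of the robot, y to its left, z up, the work surface at z = 0. Lengths are in m, angles in rad, forces in N, time in s.
With the tool pointing down it reaches from about 0.275 to 1 m from the base axis. Payload 8.4 kg.
Tool frame: the origin (TCP) lies between the finger pads; the fingertips stand 17 mm ahead of it and the grasp point (between the pads) lies 2 mm behind it; z points along the fingers, y is the direction in which the jaws open and shut (so a half turn about z gives the same grasp; the last joint's range is limited). The gripper opens to 85 mm and grips with 20 to 120 N. Pads are 22 mm wide; open, the fingers measure 114 mm over their backs; the gripper's body (76 mm by 85 mm) begins 54 mm behind the grasp point. The pads swing forward as they close: fully open they stand 13 mm farther back than shut.
Start: joints at [1.23, 0.353, 1.633, -0, 1.155, -0.002], TCP at [0.208, 0.589, 0.248] pointing down, gripper open.
Joint ranges: [-2.63, 2.63], [-0.92, 2.1], [0.06, 2.66], [-1.3, 4.44], [0, 2.69], [-3.02, 3.02]. Speed limits (rad/s): [2.22, 2.22, 2.79, 3.14, 3.14, 3.14].

### API

Orientations are given as a rotation vector (axis times angle).
In Python, from bench import manip gives the robot as it stands. The module is installed in compiled form; this text tells all that it offers.
- The arm moves only by the shell command python3 -m crank 'ROWS' [FORCE]. ROWS is JSON, a list of rows, each a list of 3 entries, a list of its own where there are three numbers: the closure, from -1 (fully open) to 1 (shut), then the shift along the tool's x, y, z in cm, then the turn about the tool's z in rad. A call has exactly 5 rows; each row is the pose to reach, as a shift and turn from the pose commanded when the call began, along the tool's axes at that moment; what a row does not reach only later rows make up. A row lasts 1/12 s, in which the tool goes at most 41.7 mm and 7.16 degrees, less where a joint would pass 70% of its speed; a pose out of reach is approached as far as the arm can. A call with a gripper value outside its range is refused whole. The fingers move at their own pace and stop on an object; FORCE is the grip in N (left out, the last holds). Time passes only in rows, so rows that repeat a pose let the fingers close, or fill a call up. It gives the time, the measured TCP pose, the force and the opening at its end, in the units of the state.
- manip.sense(): the state, without advancing time (a new reading comes with each control period).
- manip.grab_frame(name): name is "scene" or "top"; returns the picture (384x512x3 uint8, red, green, blue); there is no depth.
- manip.camera_model(name): a dict with "vfov" (degrees; the focal length in pixels is half the picture's height over the tangent of half this angle, whatever the lens; pixels are square), "cx", "cy" (the principal point, pixels), "T" (4x4, takes a point from camera to world coordinates). Camera axes: x right, y up, looking along -z (the intrinsics and any distortion apply to the point x, -y, -z); pixel columns grow to the right and rows downward; lengths in m; the calibration is good to about 2 mm. A picture is of the moment at which its call begins. camera_model takes no time and is no camera call.
- manip.sign_off(): hands the job in, once; it reports no verdict.
The state is a dict: "time_s": time; "joint_positions": joint angles; "dq": joint speeds; "joint_efforts": joint torques, N m; "ee_pos": TCP position; "tcp_rot": TCP orientation; "wrist_force": force on the tool from outside, world axes, zero at the start; "torque": the same for the moment, N m; "grip_width": finger opening in m.
Only numpy, scipy, OpenCV 4.12 (cv2) and the standard library are available. Lean on these libraries where they do the work, as an engineer would, in place of code of your own. Each camera call takes 0.05 s, during which the arm holds its last target.

### The job

Using only the fingertips, push the red plunger of the disc feeder fully down once and let it spring back up, so that a single brass disc comes out of the slot. Then gently push that disc sideways along the feeder's deck until it lies wholly on the round blue pad. Do not pinch or lift any disc, leave the other two in the magazine, and leave the loose things round about alone.

Things in the scene. Friction and masses are not known exactly. Their poses are not given: they have to be found in the camera images.
- feeder: Grey disc feeder, fixed. Origin on the worktop under its magazine's centre; x points from the outlet to the plunger (away from the robot, turned up to 0.25 rad), y left, z up. Deck top 40 mm above the worktop; its wide front part spans x -116..24, y -130..130 mm, with a rim 5 mm wide, 7 mm high along the edges. Plunger housing: x 57..113, y -28..28 mm, top 90 mm above the worktop.
- magazine (a point): Centre of the deck inside the square magazine (53 mm square outside, open top 34 mm above the deck, outlet slot in its -x face). A steel blade linked to the plunger shoves the lowest disc out along -x by 2 mm per mm of plunger travel, and goes back as the plunger rises.
- outlet (a point): Point on the deck 54.5 mm in front (-x) of the magazine's centre, where the centre of the disc lies after a full press.
- plunger_top (a point): Centre of the flat top of the red round plunger knob (40 mm across), 85 mm behind the magazine centre; 140 mm above the worktop when up. Moves with the plunger.
- plunger (a joint): Travel of the red plunger in m: 0 up, 0.028 fully down at the stop (knob top then 112 mm above the worktop). A spring pushes it back up; about 6 N starts it, about 10 N holds it down, somewhat more when moved fast.
- disc_1: The lowest brass disc in the magazine at the start, the one that comes out: 40 mm across, 8 mm thick, 60 g. Origin at the centre of its underside. After a full press it lies on the deck about 54 mm in front (-x) of the magazine centre.
- disc_2: The second brass disc, the same size, resting on disc_1 at the start; it drops to the deck inside the magazine when the plunger comes back up.
- disc_3: The third brass disc, the same size, on top of disc_2.
- blue_pad: Round blue pad, 84 mm across, flush on the deck (no step). Origin at its centre. It lies 60 mm in front (-x) of the magazine centre and 80 mm to its left or right; the yellow pad is on the other side.
- yellow_pad: Round yellow pad, 84 mm across, flush on the deck on the other side. Not to be used for the disc.
- sample_bar: Bystander: loose small tan cast bar, 44x98x16 mm, to the right of the feeder. Origin under its centre.
- rose_bar: Bystander: loose pink cast bar, 72x102x24 mm, to the left of the feeder. Origin under its centre.
- cup: Bystander: loose white mixing cup, 79 mm across, 88 mm high, standing on a 10 mm board behind the feeder to the right. Origin under its centre.
- spirit_bottle: Bystander: loose white bottle, 62 mm across, 159 mm high, standing on a 10 mm board behind the feeder to the right. Origin under its centre.
Mind the look-alikes: they are no part of the job. Leave any black or pink look-alike of the disc_3 alone.

How it is judged:
By the outcome, as a careful person would: the job done as asked, in the order asked, and still so for the second after the job is handed in, with the robot touching nothing.
It also fails if it takes over 42 s, if anything falls off the work surface, if the arm or the gripper's body presses on something with over 40 N, if the wrist force passes 120 N, or if a joint passes its speed limit or range.

## Working session

There is one attempt and no reset: what is moved stays moved. The work goes in short steps, Python scripts to look and compute and a shell command to move; the robot and the scene stay as the last step left them, time stands still between calls to the robot, and variables do not carry over. Pictures are saved under pics/ and viewed, and the job is handed in when it is done.

```bash
mkdir -p pics; python3 - <<'E'
from bench import manip
import cv2
print(manip.sense())
for n in("scene","top"):
    m=manip.camera_model(n);print(n,m)
    cv2.imwrite(f"pics/{n}0.png",manip.grab_frame(n)[:,:,::-1])
E
```

```text
{'time_s': 0.0, 'joint_positions': array([ 1.22959564e+00,  3.53610778e-01,  1.63418188e+00,  1.43751022e-05,
        1.15522187e+00, -2.43138500e-03]), 'dq': array([-0.00034857, -0.00092949,  0.00082737,  0.00010129,  0.00139383,
       -0.00017306]), 'joint_efforts': array([ 5.52278623e-03, -6.05254698e+01, -3.42068768e+01,  4.48422134e-04,
        9.42025246e-03, -5.60316482e-05]), 'ee_pos': array([0.20755609, 0.58901502, 0.24756459]), 'tcp_rot': array([-5.29562322e-01, -3.09637765e+00,  2.19688395e-03]), 'wrist_force': array([-0.23629087, -0.06923412,  0.34425771]), 'torque': array([-0.03963503, -0.03655924, -0.0080951 ]), 'grip_width': 0.08536925878492742}
scene {'vfov': 42.34646229356757, 'cx': 255.69144456695693, 'cy': 189.2540519481559, 'T': array([[ 0.80794065,  0.28346694, -0.51660275, -0.08770869],
       [-0.58910515,  0.36821047, -0.71928866, -0.84491691],
       [-0.01367601,  0.88547588,  0.46448404,  0.66448077],
       [ 0.        ,  0.        ,  0.        ,  1.        ]])}
top {'vfov': 55.09807187969864, 'cx': 254.9591631724869, 'cy': 191.1659378796529, 'T': array([[ 0.01845735,  0.99700092, -0.07515647,  0.48465067],
       [-0.99975575,  0.01748985, -0.01351109,  0.02919719],
       [-0.01215609,  0.07538749,  0.99708022,  0.95024138],
       [ 0.        ,  0.        ,  0.        ,  1.        ]])}
```

View pics/scene0.png

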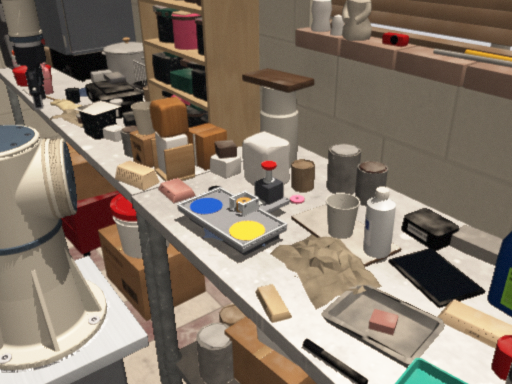

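View pics/top0.png

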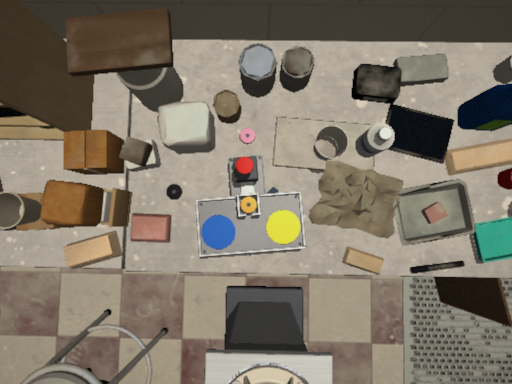

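```bash
cat > h.py <<'E'
import numpy as np
from bench import manip
def ray(n,u,v,z):
    m=manip.camera_model(n);f=192/np.tan(np.radians(m["vfov"]/2));T=m["T"]
    d=T[:3,:3]@np.array([(u-m["cx"])/f,-(v-m["cy"])/f,-1]);o=T[:3,3]
    return o+d*(z-o[2])/d[2]
def proj(n,p):
    m=manip.camera_model(n);f=192/np.tan(np.radians(m["vfov"]/2));T=m["T"]
    c=T[:3,:3].T@(np.asarray(p)-T[:3,3]);return m["cx"]-f*c[0]/c[2],m["cy"]+f*c[1]/c[2]
E
python3 - <<'E'
import cv2
a=cv2.imread("pics/top0.png")[140:270,165:325];cv2.imwrite("pics/tc.png",cv2.resize(a,None,fx=5,fy=4.6,interpolation=2) if 0 else cv2.resize(a,None,fx=4.5,fy=4.5,interpolation=2))
a=cv2.imread("pics/scene0.png")[145:260,160:320];cv2.imwrite("pics/sc.png",cv2.resize(a,None,fx=5,fy=5,interpolation=2))
E
python3 - <<'E'
import cv2,numpy as np
from h import *
for n in("top","scene"):
    a=cv2.imread(f"pics/{n}0.png");h=cv2.cvtColor(a,cv2.COLOR_BGR2HSV)
    for nm,lo,hi,z in(("blue",(105,180,90),(125,255,255),.04),("yel",(25,180,120),(35,255,255),.04),("red",(0,200,120),(6,255,255),.14)):
        k=cv2.inRange(h,lo,hi);c,l,s,ce=cv2.connectedComponentsWithStats(k)
        for i in range(1,c):
            if s[i][4]>40 and 160<ce[i][0]<320 and 130<ce[i][1]<270: print(n,nm,s[i],ce[i],ray(n,*ce[i],z))
E
```

```text
top blue [202 216  33  32 732] [216.89071038 232.29098361] [0.45006965 0.13339776 0.04      ]
top yel [268 228  29  15 164] [280.62804878 236.6402439 ] [ 0.44241426 -0.02355517  0.04      ]
top red [236 159   8  15  59] [239.55932203 166.3559322 ] [0.60035718 0.07538549 0.14      ]
scene blue [191 199  31  14 353] [205.80169972 205.41926346] [0.45307099 0.12810139 0.04      ]
scene yel [242 222  10  16  55] [246.34545455 229.65454545] [ 0.46909702 -0.02951576  0.04      ]
scene red [262 161  14   7  76] [268.5        164.26315789] [0.60100295 0.05705825 0.14      ]
```

View pics/tc.png

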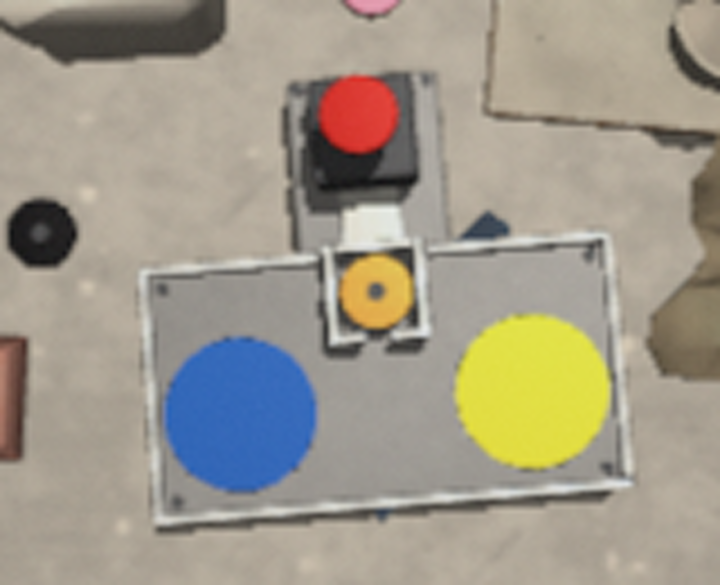

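View pics/sc.png

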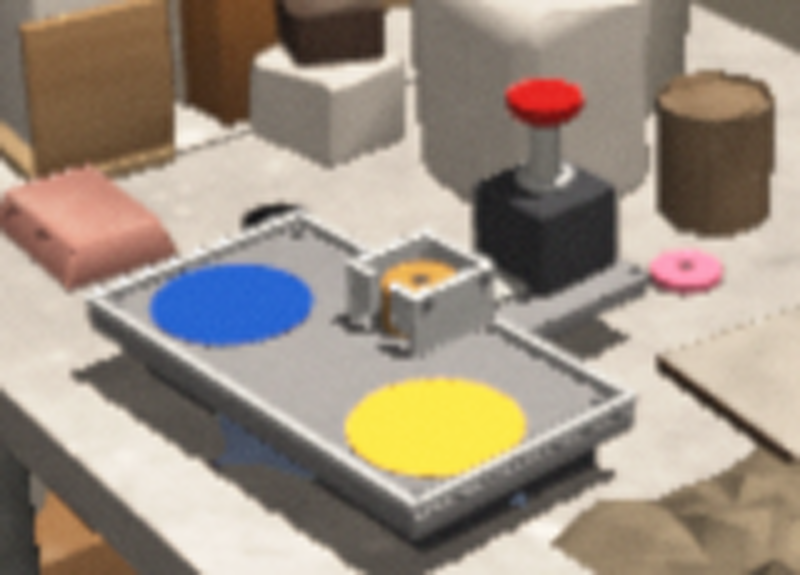

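```bash
python3 - <<'E'
from h import *
def T(u,v):return (u+.5)/4.5-.5+165,(v+.5)/4.5-.5+140
def S(u,v):return (u+.5)/5-.5+160,(v+.5)/5-.5+145
for nm,c,z in(("blue",(241,414),.04),("yel",(533,391),.04),("red",(359,114),.14),("disc3",(376.5,291.5),.064),("FL",(158,522),.047),("FR",(630,483),.047),("BL",(143,270),.047),("BR",(606,236),.047)):
    print("T",nm,ray("top",*T(*c),z).round(4))
for nm,c,z in(("blue",(231.5,305),.04),("yel",(436,427),.04),("red",(545,96),.14),("FL",(90,300),.047),("FR",(416,512),.047),("BL",(298,212),.047),("BR",(634,398),.047)):
    print("S",nm,ray("scene",*S(*c),z).round(4))
E
```

```text
T blue [0.4518 0.1303 0.04  ]
T yel [ 0.4673 -0.0292  0.04  ]
T red [0.6037 0.0647 0.14  ]
T disc3 [0.5192 0.0567 0.064 ]
T FL [0.3931 0.1729 0.047 ]
T FR [ 0.419  -0.0817  0.047 ]
T BL [0.5294 0.1852 0.047 ]
T BR [ 0.5525 -0.0675  0.047 ]
S blue [0.4528 0.1271 0.04  ]
S yel [ 0.4691 -0.0314  0.04  ]
S red [0.6029 0.0591 0.14  ]
S FL [0.3921 0.1646 0.047 ]
S FR [ 0.4158 -0.092   0.047 ]
S BL [0.5284 0.1823 0.047 ]
S BR [ 0.5519 -0.0764  0.047 ]
```

Blue pad in top at (218,232), yellow at (283,227), red knob at (244,165), magazine with brass disc at (248,204), with the left (+y) pad being blue. Look-alikes are the black ring at (174,191) and the pink ring at (247,135), both loose on the bench. The knob I want is red, on the black housing; other red items, e.g. at (508,180), are far off. The disc that comes out will be the brass one in front of the magazine. The two cameras agree within about 3–5 mm, and the sizes check: pads are 160 mm apart and magazine to knob is 85 mm.

```bash
cat >> h.py <<'E'
from scipy.spatial.transform import Rotation as R
A=0.098; MID=np.array([.460,.0495])
ex=np.array([np.cos(A),np.sin(A)]);ey=np.array([-np.sin(A),np.cos(A)])
MAG=MID+.06*ex
def fw(x,y): return MAG+x*ex+y*ey     # feeder->world
def wf(p): d=np.asarray(p)[:2]-MAG; return np.array([d@ex,d@ey])
def go(x,y,z,yaw=A):
    s=manip.sense();M=R.from_rotvec(s["tcp_rot"]).as_matrix()
    d=M.T@(np.array([x,y,z])-s["ee_pos"])
    cy=np.arctan2(M[1,1],M[0,1])-np.pi/2
    print("shift cm",(d*100).round(2),"turn",round(-(yaw-cy),3),"tilt",M[2,2].round(5),"t",s["time_s"],"pos",s["ee_pos"].round(4),"feeder",wf(s["ee_pos"]).round(4),"F",s["wrist_force"].round(2))
E
python3 -c "
from h import *
print(fw(.085,0),fw(-.0545,0),fw(-.06,.08))
go(.40,.12,.26)"
```

```text
[0.60430427 0.06368727] [0.46547361 0.05003814] [0.45217254 0.12911615]
shift cm [-33.74 -37.85  -1.19] turn -0.437 tilt -1.0 t 0.1 pos [0.2076 0.5891 0.2476] feeder [-0.2584  0.5617] F [ 0.09 -0.99 -0.11]
```

```bash
python3 -m crank '[[1,[-2.5,-2.8,-0.5],-0.1],[1,[-5,-5.6,-1],-0.2],[1,[-7.5,-8.4,-1.2],-0.3],[1,[-10,-11.2,-1.2],-0.4],[1,[-12.5,-14,-1.2],-0.437]]' 30; python3 -c "
from h import *
go(.40,.12,.26)"
```

```text
time_s: 0.52
ee_pos: [0.2792, 0.4142, 0.2601]
tcp_rot: [0.164, -3.137, 0.0]
wrist_force: [1.1, -0.6, 0.5]
grip_width: 0.0254
shift cm [-8.940e+00 -3.052e+01  2.000e-02] turn 0.007 tilt -1.0 t 0.5167 pos [0.2792 0.4142 0.2601] feeder [-0.2042  0.3806] F [ 1.11 -0.6   0.52]
```

```bash
python3 -m crank '[[1,[-1,-3.2,0],0],[1,[-2,-6.5,0],0],[1,[-3,-10,0],0],[1,[-4,-13.5,0],0],[1,[-5,-17,0],0]]'; python3 -m crank '[[1,[-1,-3.4,0],0],[1,[-2,-6.8,0],0],[1,[-3,-10,0],0],[1,[-3.9,-13,0],0],[1,[-3.9,-13,0],0]]';python3 -c "
from h import *
go(*fw(.085,0),.19)"
```

```text
time_s: 0.93
ee_pos: [0.3456, 0.2499, 0.2602]
tcp_rot: [0.155, -3.138, 0.0]
wrist_force: [1.9, -0.8, 0.0]
grip_width: -0.0001
time_s: 1.35
ee_pos: [0.3983, 0.1221, 0.2602]
tcp_rot: [-0.149, 3.138, -0.003]
wrist_force: [-0.6, 0.1, -0.6]
grip_width: 0.0
shift cm [-19.95  -7.76   7.05] turn -0.003 tilt -1.0 t 1.35 pos [0.3983 0.1221 0.2602] feeder [-0.1143  0.0783] F [-0.56  0.15 -0.56]
```

```bash
python3 -m crank '[[1,[-3.5,-1.5,0],0],[1,[-7,-3,0.5],0],[1,[-10.5,-4.5,1.5],0],[1,[-14,-6,3],0],[1,[-17,-7.3,4.5],0]]'; python3 -m crank '[[1,[-2,-0.4,1],0],[1,[-2.95,-0.4,2.5],0],[1,[-2.95,-0.4,2.5],0],[1,[-2.95,-0.4,2.5],0],[1,[-2.95,-0.4,2.5],0]]';python3 - <<'E'
from h import *
go(*fw(.085,0),.159)
import cv2
cv2.imwrite("pics/t1.png",cv2.resize(manip.grab_frame("top")[130:270,165:325,::-1],None,fx=4,fy=4,interpolation=2))
cv2.imwrite("pics/s1.png",cv2.resize(manip.grab_frame("scene")[100:220,200:340,::-1],None,fx=5,fy=5,interpolation=2))
E
```

```text
time_s: 1.77
ee_pos: [0.5757, 0.0695, 0.2147]
tcp_rot: [-0.154, 3.137, 0.0]
wrist_force: [-0.7, 1.0, 0.1]
grip_width: -0.0002
time_s: 2.18
ee_pos: [0.6024, 0.0693, 0.1905]
tcp_rot: [0.155, -3.137, -0.0]
wrist_force: [0.4, 0.3, -0.1]
grip_width: 0.0001
shift cm [-0.14 -0.58  3.15] turn 0.001 tilt -1.0 t 2.1833 pos [0.6024 0.0693 0.1905] feeder [0.0836 0.0058] F [ 0.43  0.32 -0.05]
```

View pics/t1.png

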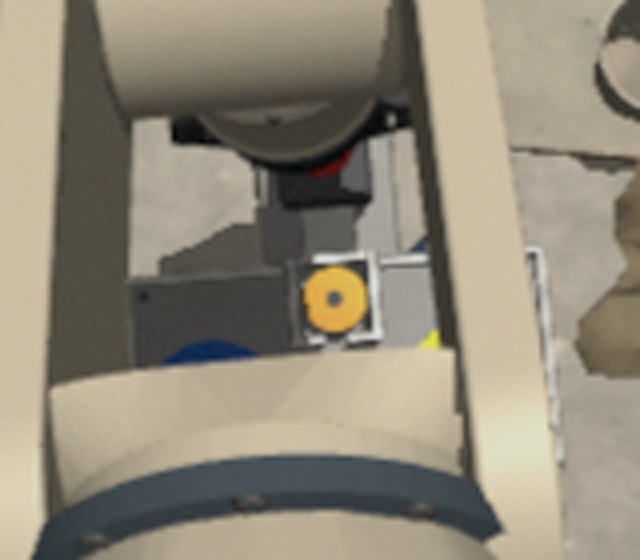

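View pics/s1.png

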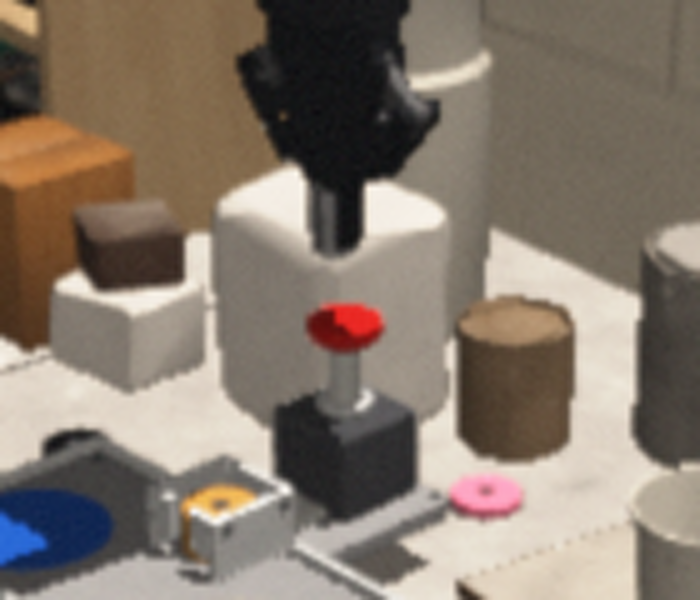

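The scene picture shows the shut fingertips above and slightly left of the red knob (crop 345,325). I'll correct y and press.

```bash
python3 -m crank '[[1,[-0.1,-0.6,1],0],[1,[-0.1,-0.6,2.5],0],[1,[-0.1,-0.6,3],0],[1,[-0.1,-0.6,3.2],0],[1,[-0.1,-0.6,3.2],0]]'; python3 -c "
from h import *
go(*fw(.085,0),.128)"; python3 -m crank '[[1,[0,0,0.6],0],[1,[0,0,1.2],0],[1,[0,0,1.8],0],[1,[0,0,2.2],0],[1,[0,0,2.5],0]]';python3 -c "
from h import *
go(*fw(.085,0),.128)"
```

```text
time_s: 2.7
ee_pos: [0.6043, 0.063, 0.1579]
tcp_rot: [0.154, -3.137, 0.0]
wrist_force: [-0.2, -0.2, 0.9]
grip_width: 0.0
shift cm [-0.01  0.07  2.99] turn 0.0 tilt -1.0 t 2.7 pos [0.6043 0.063  0.1579] feeder [ 0.0849 -0.0007] F [-0.19 -0.21  0.94]
time_s: 3.12
ee_pos: [0.6052, 0.0631, 0.1347]
tcp_rot: [-0.154, 3.136, -0.0]
wrist_force: [-3.4, -0.8, 11.8]
grip_width: -0.0001
shift cm [0.09 0.06 0.67] turn 0.0 tilt -1.0 t 3.1167 pos [0.6052 0.0631 0.1347] feeder [ 0.0859 -0.0006] F [-3.35 -0.76 11.79]
```

```bash
python3 -m crank '[[1,[0,0,0.2],0],[1,[0,0,0.4],0],[1,[0,0,0.5],0],[1,[0,0,0.6],0],[1,[0,0,0.6],0]]';python3 -c "
from h import *
go(*fw(.085,0),.128)
import cv2
cv2.imwrite('pics/s2.png',cv2.resize(manip.grab_frame('scene')[130:250,200:340,::-1],None,fx=5,fy=5,interpolation=2))
"
```

```text
time_s: 3.53
ee_pos: [0.6052, 0.0631, 0.129]
tcp_rot: [-0.154, 3.136, -0.0]
wrist_force: [-3.2, -1.1, 12.1]
grip_width: -0.0004
shift cm [0.09 0.06 0.1 ] turn 0.0 tilt -1.0 t 3.5333 pos [0.6052 0.0631 0.129 ] feeder [ 0.0859 -0.0006] F [-3.2  -1.09 12.1 ]
```

View pics/s2.png

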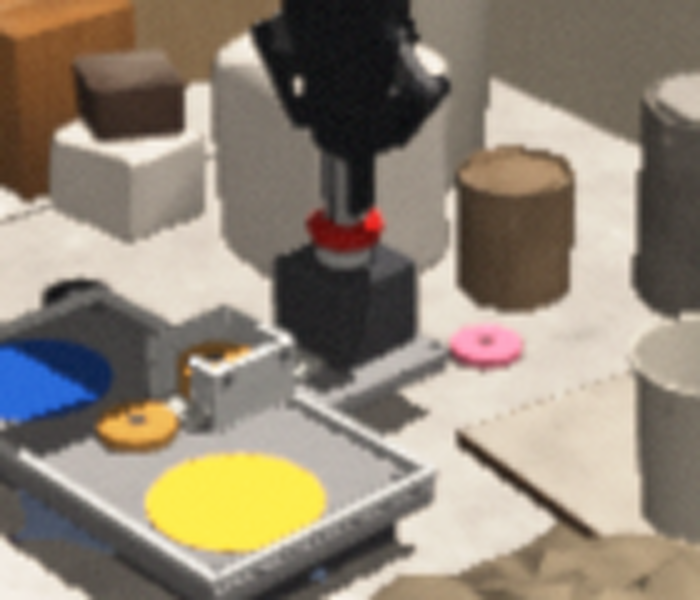

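Disc 1 is out on the deck (crop 137,425). I'll push slightly further to confirm the stop.

```bash
python3 -m crank '[[1,[0,0,0.1],0],[1,[0,0,0.2],0],[1,[0,0,0.3],0],[1,[0,0,0.3],0],[1,[0,0,0.3],0]]';python3 -c "
from h import *
go(*fw(.085,0),.16)"
```

```text
time_s: 4.0
ee_pos: [0.6055, 0.0631, 0.1288]
tcp_rot: [-0.154, 3.135, 0.0]
wrist_force: [-13.2, -1.2, 37.6]
grip_width: 0.0002
shift cm [ 0.11  0.07 -3.12] turn 0.0 tilt -1.0 t 4.0 pos [0.6055 0.0631 0.1288] feeder [ 0.0862 -0.0007] F [-13.16  -1.21  37.64]
```

Stop reached (37 N, no more travel). Now I'll rise smoothly and look at it.

```bash
python3 -m crank '[[1,[0,0,-0.5],0],[1,[0,0,-1.2],0],[1,[0,0,-2],0],[1,[0,0,-2.8],0],[1,[0,0,-3.6],0]]'; python3 -m crank '[[1,[0,0,-1.5],0],[1,[0,0,-3],0],[1,[0,0,-5],0],[1,[0,0,-6],0],[1,[0,0,-6],0]]';python3 -c "
from h import *
go(*fw(-.0545,-.055),.20)
import cv2
cv2.imwrite('pics/s3.png',cv2.resize(manip.grab_frame('scene')[130:250,180:320,::-1],None,fx=5,fy=5,interpolation=2))
"
```

```text
time_s: 4.42
ee_pos: [0.6051, 0.0632, 0.1613]
tcp_rot: [-0.154, 3.137, 0.0]
wrist_force: [-0.4, 0.2, -0.2]
grip_width: -0.0
time_s: 4.83
ee_pos: [0.6062, 0.0633, 0.2228]
tcp_rot: [-0.154, 3.134, 0.0]
wrist_force: [0.7, -0.5, -0.8]
grip_width: -0.0001
shift cm [14.14 -5.44  2.22] turn 0.0 tilt -0.99999 t 4.8333 pos [0.6062 0.0633 0.2228] feeder [ 0.0868 -0.0005] F [ 0.66 -0.52 -0.77]
```

View pics/s3.png

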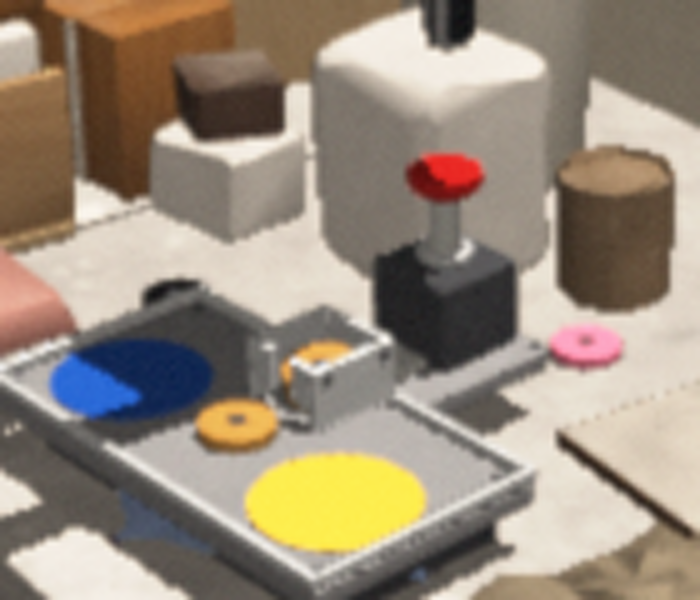

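The plunger is back up, disc 1 is alone on the deck (crop 238,421), and the other two are in the magazine. Next I'll measure the disc and move to its right side.

```bash
python3 -c "
from h import *
p=ray('scene',(238.5)/5-.5+180,(421.5)/5-.5+130,.048);print(p,wf(p))"
python3 -m crank '[[1,[3,-1.2,0],0],[1,[6,-2.4,0],0],[1,[9,-3.6,0],0],[1,[12,-4.8,1],0],[1,[14.1,-5.6,3],0]]';python3 -c "
from h import *
go(*fw(-.0555,-.055),.0605)"
```

```text
[0.46631764 0.04773544 0.048     ] [-0.05388532 -0.00237423]
time_s: 5.3
ee_pos: [0.468, -0.0072, 0.1903]
tcp_rot: [-0.154, 3.137, -0.0]
wrist_force: [0.2, 0.4, -0.6]
grip_width: 0.0002
shift cm [-0.2   0.23 12.98] turn 0.0 tilt -1.0 t 5.3 pos [ 0.468  -0.0072  0.1903] feeder [-0.0576 -0.0573] F [ 0.24  0.37 -0.56]
```

```bash
python3 -m crank '[[1,[-0.2,0,3],0],[1,[-0.2,0,6.5],0],[1,[-0.2,0,9.5],0],[1,[-0.2,0,11.5],0],[1,[-0.2,0,12.2],0]]'; python3 -m crank '[[1,[0,0,0.3],0],[1,[0,0,0.6],0],[1,[0,0,0.7],0],[1,[0,0,0.7],0],[1,[0,0,0.7],0]]';python3 -c "
from h import *
go(*fw(-.0555,-.035),.0605)
import cv2
cv2.imwrite('pics/s4.png',cv2.resize(manip.grab_frame('scene')[130:250,180:320,::-1],None,fx=5,fy=5,interpolation=2))
"
```

```text
time_s: 5.72
ee_pos: [0.4689, -0.0062, 0.0646]
tcp_rot: [0.154, -3.132, -0.001]
wrist_force: [0.0, 0.1, 0.1]
grip_width: 0.0001
time_s: 6.13
ee_pos: [0.4726, -0.0062, 0.0622]
tcp_rot: [-0.154, 3.136, -0.0]
wrist_force: [-0.4, 0.0, -1.0]
grip_width: 0.0
shift cm [0.26 2.17 0.17] turn 0.0 tilt -1.0 t 6.1333 pos [ 0.4726 -0.0062  0.0622] feeder [-0.0529 -0.0567] F [-0.42  0.01 -0.99]
```

View pics/s4.png

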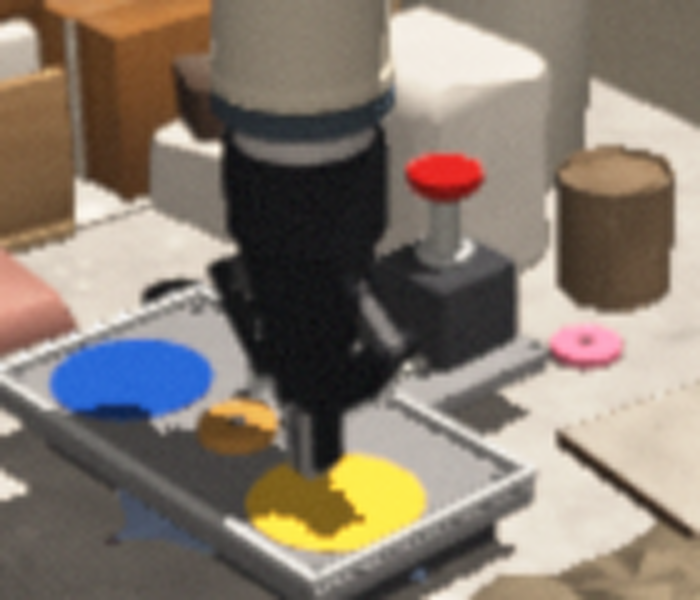

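```bash
python3 -m crank '[[1,[0.2,0.3,0.15],0],[1,[0.2,0.8,0.15],0],[1,[0.2,1.3,0.15],0],[1,[0.2,1.8,0.15],0],[1,[0.2,2.3,0.15],0]]'; python3 -m crank '[[1,[0,0.5,0],0],[1,[0,1,0],0],[1,[0,1.5,0],0],[1,[0,2,0],0],[1,[0,2.5,0],0]]';python3 -c "
from h import *
go(*fw(-.0555,.05),.0605)
import cv2
cv2.imwrite('pics/s5.png',cv2.resize(manip.grab_frame('scene')[130:250,180:320,::-1],None,fx=5,fy=5,interpolation=2))
"
```

```text
time_s: 6.6
ee_pos: [0.4676, 0.0171, 0.0599]
tcp_rot: [-0.155, 3.138, 0.0]
wrist_force: [-0.5, -0.3, 0.3]
grip_width: -0.0002
time_s: 7.02
ee_pos: [0.4652, 0.0418, 0.0598]
tcp_rot: [0.154, -3.138, 0.0]
wrist_force: [0.7, -1.1, -0.3]
grip_width: -0.0
shift cm [-0.01  5.81 -0.07] turn 0.0 tilt -1.0 t 7.0167 pos [0.4652 0.0418 0.0598] feeder [-0.0556 -0.0081] F [ 0.69 -1.1  -0.29]
```

View pics/s5.png

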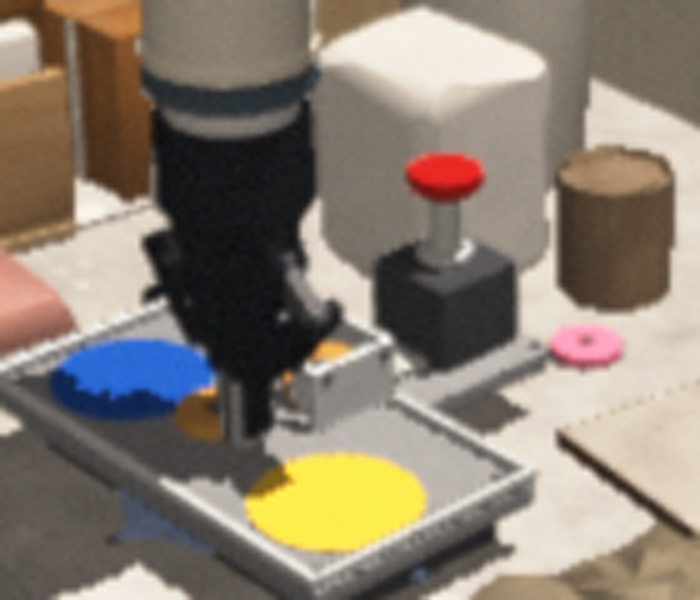

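```bash
python3 -m crank '[[1,[0,0.5,0],0],[1,[0,1,0],0],[1,[0,1.5,0],0],[1,[0,2,0],0],[1,[0,2.5,0],0]]'; python3 -m crank '[[1,[0,0.5,0],0],[1,[0,1,0],0],[1,[0,1.4,0],0],[1,[0,1.7,0],0],[1,[0,1.9,0],0]]';python3 -c "
from h import *
go(*fw(-.0555,.05),.0605)
import cv2
cv2.imwrite('pics/s6.png',cv2.resize(manip.grab_frame('scene')[130:250,180:320,::-1],None,fx=5,fy=5,interpolation=2))
"
```

```text
time_s: 7.48
ee_pos: [0.4627, 0.0667, 0.0598]
tcp_rot: [0.154, -3.138, -0.0]
wrist_force: [-0.1, 0.1, -0.7]
grip_width: -0.0001
time_s: 7.9
ee_pos: [0.4608, 0.0855, 0.0598]
tcp_rot: [0.155, -3.138, 0.0]
wrist_force: [0.5, -0.1, 1.1]
grip_width: -0.0002
shift cm [-0.02  1.42 -0.07] turn 0.0 tilt -1.0 t 7.9 pos [0.4608 0.0855 0.0598] feeder [-0.0557  0.0358] F [ 0.51 -0.12  1.11]
```

View pics/s6.png

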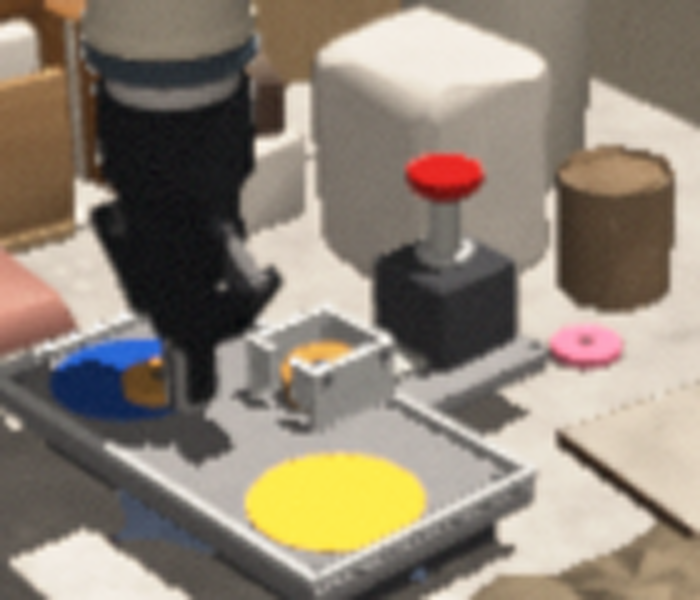

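```bash
python3 -m crank '[[1,[0,0.3,0],0],[1,[0,0.6,0],0],[1,[0,0.8,0],0],[1,[0,0.9,0],0],[1,[0,1.0,0],0]]'; python3 -m crank '[[1,[0,-0.3,0],0],[1,[0,-0.8,0],0],[1,[0,-1.3,0],0],[1,[0,-1.5,-1],0],[1,[0,-1.5,-3],0]]';python3 -m crank '[[1,[0,-0,-3],0],[1,[0,0,-6],0],[1,[0,-3,-9],0],[1,[0,-6,-12],0],[1,[0,-9,-14],0]]';python3 -c "
from h import *
go(*fw(-.0555,.05),.0605)
import cv2
cv2.imwrite('pics/s7.png',cv2.resize(manip.grab_frame('scene')[130:250,180:320,::-1],None,fx=5,fy=5,interpolation=2))
"
```

```text
time_s: 8.37
ee_pos: [0.4599, 0.0952, 0.0598]
tcp_rot: [0.154, -3.138, 0.0]
wrist_force: [-0.4, -1.0, -0.6]
grip_width: -0.0002
time_s: 8.78
ee_pos: [0.4599, 0.0791, 0.089]
tcp_rot: [0.153, -3.134, 0.001]
wrist_force: [-0.3, -0.0, -0.1]
grip_width: -0.0001
time_s: 9.2
ee_pos: [0.4706, -0.0104, 0.2333]
tcp_rot: [-0.156, 3.135, -0.0]
wrist_force: [1.5, 1.1, 0.1]
grip_width: 0.0001
shift cm [ 0.05 11.07 17.27] turn 0.001 tilt -1.0 t 9.2 pos [ 0.4706 -0.0104  0.2333] feeder [-0.0553 -0.0607] F [1.55 1.09 0.15]
```

View pics/s7.png

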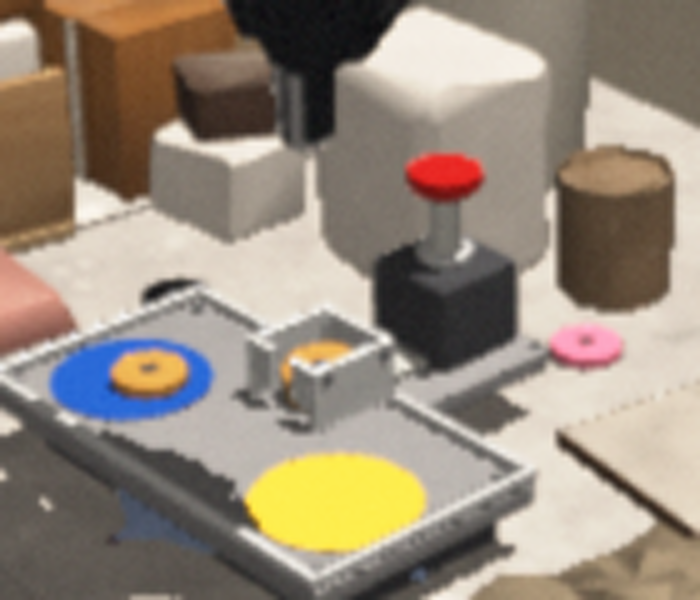

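```bash
python3 -m crank '[[1,[2,-3,-2],0],[1,[4,-6,-2],0],[1,[6,-9,-2],0],[1,[6,-12,-2],0],[1,[6,-12,-2],0]]'; python3 -c "
from h import *
p=ray('scene',150/5-.5+180,370/5-.5+130,.048);b=ray('scene',132.5/5-.5+180,380/5-.5+130,.04);print(p-b,wf(p),wf(b))
go(*fw(-.0555,.05),.0605)
import cv2
cv2.imwrite('pics/t8.png',cv2.resize(manip.grab_frame('top')[130:270,140:325,::-1],None,fx=4,fy=4,interpolation=2))
"
```

```text
time_s: 9.67
ee_pos: [0.4218, -0.1389, 0.2509]
tcp_rot: [-0.149, 3.136, -0.004]
wrist_force: [0.0, 0.0, 0.7]
grip_width: -0.0
[ 0.00550867 -0.00900148  0.008     ] [-0.05448315  0.06871873] [-0.05908465  0.078216  ]
shift cm [-6.   23.44 19.  ] turn -0.003 tilt -1.0 t 9.6667 pos [ 0.4218 -0.1389  0.2509] feeder [-0.1165 -0.1837] F [0.01 0.05 0.68]
```

View pics/t8.png

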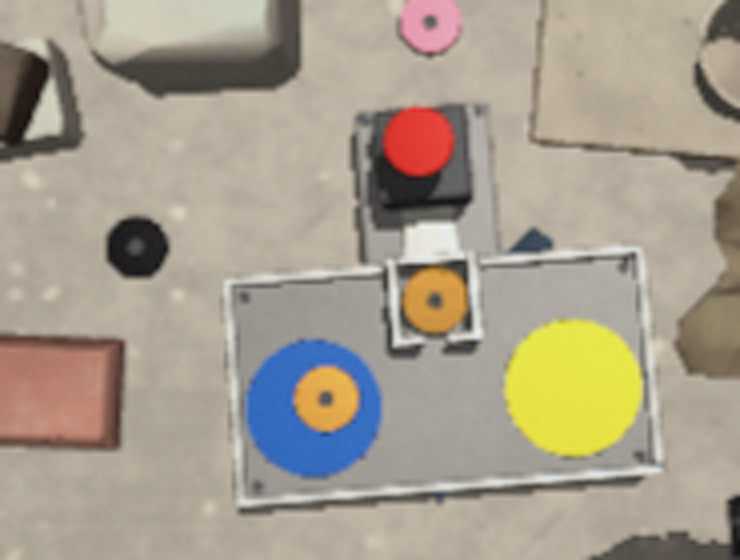

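The top view shows the disc (crop 326,399) with blue all round on the pad (crop 314,408). The plunger is up, the magazine is still loaded, and the bystanders haven't moved. Handing in.

```bash
python3 -c "
from bench import manip
print(manip.sign_off())"
```

```text
the job is handed in; nothing more can be done
None
```

The job is done and handed in at about 9.7 s: one brass disc is out of the feeder and lies wholly on the blue pad.

- **Press:** I pushed the plunger once to its stop with the shut fingertips. The force rose to about 38 N with no further travel. That is close to the 40 N limit, though the contact was at the fingertips. The plunger then sprang fully back up.
- **Push:** I pushed disc 1 sideways with the fingers shut, at about 1 N, without pinching or lifting it.
- **Last checks:** The scene camera puts the disc about 10.5 mm from the pad's centre, where 22 mm is allowed, and the top view shows blue all round it. Brass still shows in the magazine; I saw only the top disc, so I did not count the remaining two. The loose things in view looked unmoved, and the arm was clear of everything with almost no wrist force (0.7 N).
- **Disagreements:** Most points from the two cameras agreed within 3–6 mm, but the tray's front corners differed by up to 11 mm. I used the averages. No check failed.

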